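Latch the two-part plaster mould shut

ROBOT

A 7-joint arm with a two-finger parallel gripper is mounted at the origin on the work surface. World frame = base frame: x ahead of the robot, y to its left, z up, the work surface at z = 0. Lengths are in m, angles in degrees, forces in N, time in s.
With the tool pointing down it reaches from about 0.35 to 0.9 m from the base axis. Payload 8.1 kg.
Tool frame: the origin (TCP) lies midway between the tips of the shut fingers; the grasp point (between the pads) lies 19 mm behind it; z points along the fingers, y is the line along which they close (so a half turn about z gives the same grasp; the last joint's range is limited). The gripper opens to 85 mm and grips with 20 to 120 N. Pads are 22 mm wide; open, the fingers measure 114 mm over their backs; the gripper's body (76 mm by 85 mm) begins 54 mm behind the grasp point. The pads swing forward as they close: fully open they stand 13 mm farther back than shut.
Start: joints at [-81.967, 24.895, 1.432, 90.138, -0.665, 64.973, -4.303], TCP at [0.15, 0.607, 0.231] pointing down, gripper open.
Joint ranges: [-149.89, 149.89], [-25.12, 119.58], [-72.63, 75.52], [4.76, 147.25], [-75.54, 255.54], [6.69, 114.76], [-157.13, 157.13]. Speed limits (degrees/s): [127.2, 127.2, 172.46, 172.46, 180, 180, 180].

INTERFACE

Orientations are given as [roll, pitch, yaw] about the fixed x, y, z axes, in that order (R = Rz(yaw) Ry(pitch) Rx(roll)).
In Python, from workcell import readout, optics, order gives the robot as it stands.
- The arm moves only by the tool arm_command, never from a script. Its argument "series" is a list of rows, each a list of 5 numbers: the opening, from 0 (shut) to 1 (fully open), then the shift along the world's x, y, z in cm, then the turn about the world's z in degrees. A call has 1 to 10 rows; each row shifts and turns the commanded pose from where the row before left it; what a row does not reach is not made up. A row lasts 1/10 s, in which the tool goes at most 50 mm and 8.59 degrees, less where a joint would pass 70% of its speed; a pose out of reach is approached as far as the arm can. A call with a gripper value outside its range is refused whole. The fingers move at their own pace and stop on an object; "newtons" is the grip in N (left out, the last holds). Time passes only in rows, so rows that do not move let the fingers close. It gives the time, the measured TCP pose, the force, the opening and the grip force at its end, in the units of the state.
- readout.read_state(): the state, without advancing time (a new reading comes with each control period).
- optics.read_camera(name): name is "side" or "top"; returns the picture (400x640x3 uint8, red, green, blue); there is no depth.
- optics.camera_params(name): a dict with "K" (3x3 intrinsics, pixels), "R" (3x3) and "t" (3): a world point X has camera coordinates R X + t. Camera axes: x right, y down, z forward; pixel columns grow to the right and rows downward; lengths in m; the calibration is good to about 2 mm. A picture is of the moment at which its call begins. camera_params takes no time and is no camera call.
- order.sign_off(): hands the job in; it is judged then, once.
The state is a dict: "time": time; "joints": joint angles; "dq": joint speeds; "tau": joint torques, N m; "tool_pos": TCP position; "tool_rot": TCP orientation; "contact_force": force on the tool from outside, world axes, zero at the start; "moment": the same for the moment, N m; "finger_gap": opening from 0.0 (shut) to 1.0 (fully open); "grip_force": force on a finger pad.
Only numpy, scipy, OpenCV 4.12 (cv2) and the standard library are available. Lean on these libraries where they do the work, as an engineer would, in place of code of your own. Each camera call takes 0.05 s, during which the arm holds its last target. There are 200 camera calls.

TASK

Close the two-part plaster mould: hook the loop of its draw latch over the hook on the loose half, then press the latch lever all the way down flat past centre and hold it down for half a second with a firm push of about 20 N, never over 30 N, so that the loop is tight and the halves are drawn together without a gap. Be as gentle everywhere else, the plaster is brittle, and leave the mug, the bowl and the wooden paddle where they are.

Things in the scene. Friction and masses are not known exactly. Their poses are not given: they have to be found in the camera images.
- mould_front: Fixed plywood board (260x140x18 mm, packed up 0 to 10 mm off the table) with the fixed plaster half and the steel draw latch. Origin on its underside below the lever pivot; +x points along the board to the loose half, y across, z up. Here the fixed half fills x -75..35 mm (35 = mating face), 100 wide, top z 73; guide rails at y +-52 mm, z to 38. Over 30 N of push on it or its latch is rough.
- mould_back: Loose plaster half, about 0.5 to 0.9 kg, 100x100x55 mm plus an 8 mm wooden plate on its far end, lying on the board between the rails (2 mm play a side), free to slide. Origin: centre of the plaster's underside, axes as mould_front's. Shut, its origin is at x 85 mm in mould_front's frame; at the start 3 to 10 mm farther. Keeper hook on top. Over 30 N of push on it is rough.
- pivot (a point): Pivot axis of the lever (axis along mould_front's y), 85 mm above mould_front's origin and 12 mm above the plaster top. Small plaster lugs, 10 mm high, stand on both halves at the mating faces near the corners (y +-35 to 49 mm).
- lever (a joint): Lever angle, rad: 0 = flat, pointing to -x over the fixed half (hard stop, closed); grows as its end swings up and over; 1.57 upright; 1.95 = hard stop, fully open, leaning towards the loose half. Starts near upright. Stiff (0.15 N m friction): stays where it is left and does not snap shut, so it must be pushed right down to its stop. With the loop hooked this takes 3 to 7 N near its end.
- lever_end (a point): Middle of the free end of the lever, on the face that is uppermost when flat. Lever: steel strip 26 wide, 4 thick, 60 mm from pivot to end. Flat, this point is 2 mm higher than the pivot. Rigid when down: forces rise within a fraction of a millimetre.
- loop (a joint): Angle of the wire loop to the lever, rad. Its slope above horizontal, towards the loose half, is this minus the lever angle. It hinges on the lever 16 mm from the pivot towards the lever's end (0.07 rad below the lever's line when flat), so the open lever carries it 21 mm farther towards the loose half than the flat one. Steep, it stays where it is put; below some 45 deg it sinks by its weight.
- loop_bar (a point): Middle of the loop's end crossbar (round bar 6 mm thick, along y, 58 mm over all), 75 mm from the loop's hinge. Side wires at y +-26 mm.
- loop_spring (a joint): Stretch of the spring-loaded loop, m, 7 N per mm; 0 = slack, about 0.0045 when the latch is closed on the keeper.
- keeper (a point): Top of the keeper hook: steel strip 18 wide (y), 4 thick, standing 14 mm above the plaster top, leaning 25 deg to +x (away from the lever). The crossbar must go down behind it, on its +x side, and seat under the overhang: its centre is then 2 mm to -x of this point, 9 mm below it, 5 mm above the plaster. With the lever not open far enough the bar lands on top of the hook.
- mug: Brown stoneware mug, 76 mm wide, 85 high, origin under its centre. Bystander.
- bowl: White bowl, 110 mm wide, 50 high, origin under its centre. Bystander.
- paddle: Wooden paddle with a square blade, some 0.2 m long, lying on the table. Bystander.
Mind the look-alikes: they are no part of the job. Leave any blue or red look-alike of the mould_back alone.

How it is judged:
By the outcome, as a careful person would: the job done as asked, in the order asked, and still so for the second after the job is handed in, with the robot touching nothing.
It also fails if it takes over 69 s, if anything falls off the work surface, if the arm or the gripper's body presses on something with over 40 N, if the wrist force passes 120 N, or if a joint passes its speed limit or range.

## Working session

There is one attempt and no reset: what is moved stays moved. The work goes in short steps, Python scripts to look and compute and a tool call to move; the robot and the scene stay as the last step left them, time stands still between calls to the robot, and variables do not carry over. Pictures are saved under pics/ and viewed, at most 10 in all, crops included, and the job is handed in when it is done.

Besides the shell and the picture viewer there is one more tool, called after "Request:" as name([rows], argument=value, ...), one row to a line, values as JSON. arm_command: Moves the arm, as the interface text tells. Its arguments: {"type":"object","properties":{"series":{"type":"array"},"newtons":{"type":"number"}},"required":["series"]}

```bash
mkdir -p pics
python3 - <<'E'
from workcell import readout, optics
import cv2
for n in("side","top"):
    im=optics.read_camera(n); cv2.imwrite(f"pics/{n}0.png",im[:,:,::-1]); p=optics.camera_params(n); print(n,p)
s=readout.read_state();print(s)
E
```

```text
side {'K': array([[398.07107567,   0.        , 315.69355694],
       [  0.        , 398.07107567, 196.38492635],
       [  0.        ,   0.        ,   1.        ]]), 'R': array([[ 0.87453825, -0.48492588,  0.0054534 ],
       [-0.38289155, -0.69733856, -0.6058985 ],
       [ 0.29761872,  0.52779336, -0.79552327]]), 't': array([-0.54017573,  0.25013104,  0.97709666])}
top {'K': array([[490.79169369,   0.        , 324.02268784],
       [  0.        , 490.79169369, 204.73784243],
       [  0.        ,   0.        ,   1.        ]]), 'R': array([[-0.02460325, -0.99967524, -0.0066404 ],
       [-0.99737973,  0.02499771, -0.06788807],
       [ 0.06803202,  0.00495273, -0.99767084]]), 't': array([0.01475586, 0.62928849, 1.401133  ])}
{'time': 0.1, 'joints': array([-81.96694629,  24.93041866,   1.42856332,  90.18469419,
        -0.66602606,  64.97455095,  -4.30310186]), 'dq': array([-0.09846207, -0.10084399,  0.10451813, -0.08640803,  0.03783965,
       -0.10638221, -0.00490607]), 'tau': array([ 2.94999860e-03, -6.71750450e+01,  1.02791101e+00, -3.16900384e+01,
        1.57069828e-02,  7.18152252e-03,  2.38815772e-05]), 'tool_pos': array([0.15017407, 0.60620669, 0.23062067]), 'tool_rot': array([-1.79918782e+02,  5.12499101e-03,  1.66085741e+02]), 'contact_force': array([-0.23887093, -0.15337689, -0.99520868]), 'moment': array([-0.01495991,  0.01366604, -0.01118535]), 'grip_force': 0.0, 'finger_gap': 1.0020416580216365}
```

View pics/side0.png

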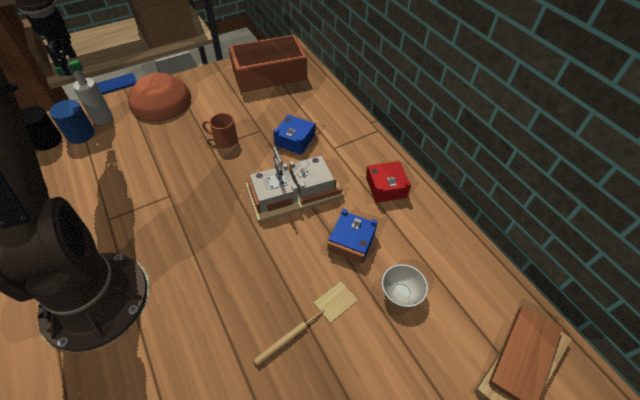

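View pics/top0.png

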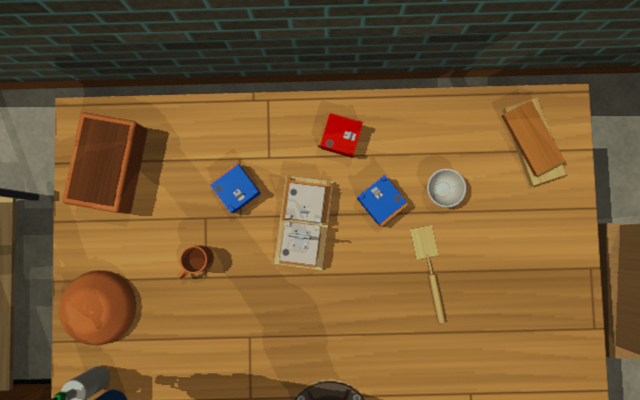

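The white mould with the latch is at side (295,185) and top (302,222). The look-alikes are blue at top (236,189) and (382,200), and red at (341,135). I choose the white mould on its board and will check it in enlarged crops.

Run:
```python
import cv2,numpy as np
a=cv2.imread("pics/top0.png")[170:280,265:345]; b=cv2.imread("pics/side0.png")[135:225,235:350]
a=cv2.resize(a,None,fx=5,fy=5,interpolation=cv2.INTER_CUBIC);b=cv2.resize(b,None,fx=6.5,fy=6.5,interpolation=cv2.INTER_CUBIC)
cv2.imwrite("pics/top0c.png",a);cv2.imwrite("pics/side0c.png",b)
```

```text
(no output)
```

View pics/top0c.png

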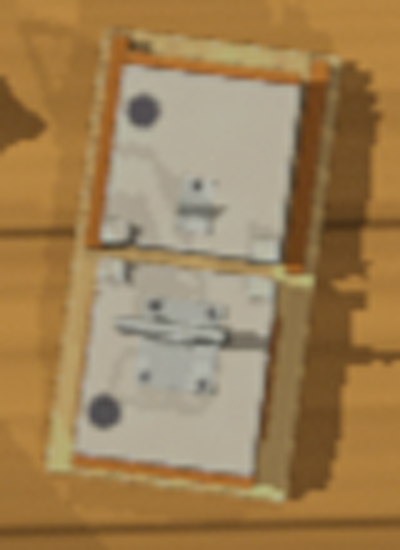

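View pics/side0c.png

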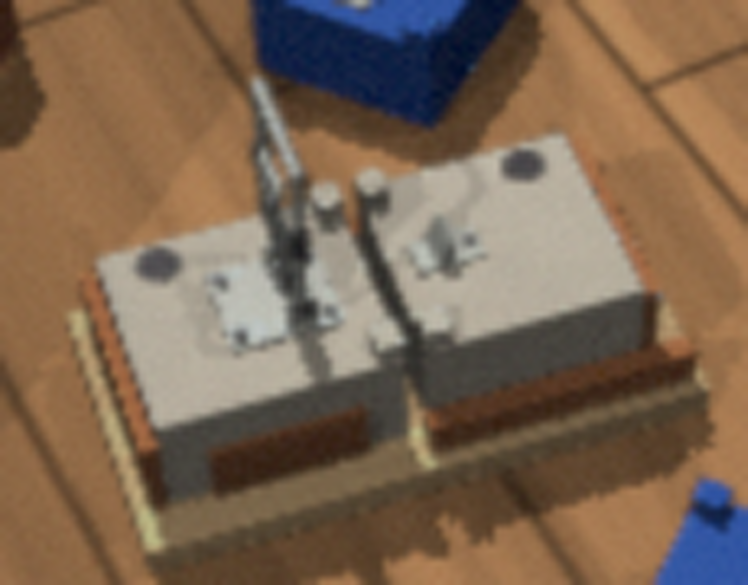

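The crops confirm the choice: white plaster halves on the board, lever and loop upright at top crop (170,330), keeper at (200,205), and an open gap between the halves. Next I fit the pose from the corner pixels.

```bash
cat > fit.py <<'E'
import numpy as np
from scipy.optimize import least_squares
from workcell import optics
P={n:optics.camera_params(n) for n in("side","top")}
def proj(n,X):
    p=P[n]; c=p["K"]@(p["R"]@X+p["t"]); return c[:2]/c[2]
def full(n,u):
    u=np.array(u,float)+.5
    return u/5-.5+[265,170] if n=="top" else u/6.5-.5+[235,135]
def w(q,X):
    c,s=np.cos(q[2]),np.sin(q[2]); return np.array([q[0]+c*X[0]-s*X[1],q[1]+s*X[0]+c*X[1],q[3]+X[2]])
E
python3 - <<'E'
from fit import *
F=[("top",(77,458),-75,50),("top",(253,475),-75,-50),("side",(158,430),-75,-50),("side",(95,258),-75,50)]
B=[("top",(122,67),135,50),("top",(302,85),135,-50),("side",(648,290),135,-50),("side",(565,133),135,50),("top",(283,263),35,-50),("top",(97,247),35,50)]
bd=[("top",(45,468),0),("top",(285,500),0)]
def res(q):
    r=[proj(n,w(q,np.array([x,y,73])/1e3))-full(n,u) for n,u,x,y in F]
    r+=[proj(n,w(q,np.array([x+q[4]*1e3,y,73])/1e3))-full(n,u) for n,u,x,y in B]
    return np.concatenate(r+[[ (q[3]-.005)/.004]])
s=least_squares(res,[.6,.03,-.12,.005,.006],x_scale=[.01,.01,.1,.01,.01]);q=s.x
print(q,np.degrees(q[2])); print(res(q).round(1).reshape(-1)[:-1].reshape(-1,2))
def tri(a,b):
    return least_squares(lambda X:np.r_[proj("top",X)-full("top",a),proj("side",X)-full("side",b)],[.6,.03,.15],x_scale=.01)
c,s_=np.cos(q[2]),np.sin(q[2])
for nm,a,b in[("bar+y",(117,325),(258,80)),("bar-y",(228,335),(298,178)),("keeper",(200,210),(445,240))]:
    t=tri(a,b);d=t.x-[q[0],q[1],q[3]]
    print(nm,t.x,"local",c*d[0]+s_*d[1],-s_*d[0]+c*d[1],d[2],t.fun.round(1))
for nm,X in[("pivot",(0,0,85)),("lever end up",(0,0,145)),("keeper",(65+q[4]*1e3,0,87))]:
    X=w(q,np.array(X)/1e3);print(nm,X,*[ (n,((proj(n,X)+.5-([265,170] if n=="top" else [235,135]))*(5 if n=="top" else 6.5)).round()) for n in P])
E
```

```text
[ 0.53970584  0.06530687 -0.14102375  0.00055722  0.00886777] -8.080065895197487
[[-0.2 -0.1]
 [ 0.4  0.7]
 [ 0.3 -0. ]
 [ 0.2 -0.1]
 [ 0.3  0.1]
 [-0.2  0.6]
 [ 0.2 -0.6]
 [-0.  -0.8]
 [-0.6  0.5]
 [ 1.  -0.5]]
bar+y [0.54391682 0.09297254 0.17706353] local 0.0002805839463282493 0.027982908376828604 0.176506312584313 [-0.   0.1  0.1 -0. ]
bar-y [0.53603326 0.03657912 0.17708558] local 0.0004017656669796361 -0.028958763517876924 0.17652836573825878 [-0.3  0.7  0.7 -0.1]
keeper [0.60688278 0.05336487 0.08348853] local 0.06818858422961302 -0.0023812707284527213 0.08293131282954276 [-0.1  0.2  0.3 -0. ]
pivot [0.53970584 0.06530687 0.08555722] ('side', array([295., 276.])) ('top', array([181., 334.]))
lever end up [0.53970584 0.06530687 0.14555722] ('side', array([285., 181.])) ('top', array([175., 333.]))
keeper [0.61284029 0.05492426 0.08755722] ('side', array([457., 227.])) ('top', array([197., 201.]))
```

Pose: origin (0.540, 0.065), yaw −8.1°, gap about 8 mm, lever and loop upright. I will first gently push the loose half nearly shut from its far end so that the bar clears the hook. First comes the approach.

Request:
arm_command([
  [0,1,-1,3,0],
  [0,2.5,-2.5,2,0],
  [0,3,-3,0,1],
  [0,3,-3,0,1],
  [0,3,-3,0,1],
  [0,3,-3,0,1],
  [0,3,-3,0,1],
  [0,3,-3,0,0.8],
  [0,3,-3,0,0],
  [0,3,-3,0,0],
], newtons=40)

```text
time: 1.1
tool_pos: [0.4261, 0.3301, 0.2812]
tool_rot: [-180.0, -0.0, 171.9]
contact_force: [1.1, 1.0, -0.5]
finger_gap: 0.001
grip_force: 0.0
```

Request:
arm_command([
  [0,3,-3,0,0],
  [0,3,-3,0,0],
  [0,3,-3,0,0],
  [0,3,-3,0,0],
  [0,3,-3,0,0],
  [0,3,-3,0,0],
  [0,3,-3,0,0],
  [0,3,-3,0,0],
  [0,3,-2,0,0],
  [0,0,0,0,0],
])

```text
time: 2.1
tool_pos: [0.6977, 0.0661, 0.2798]
tool_rot: [-179.8, 0.0, 171.5]
contact_force: [-0.9, 0.1, 0.2]
finger_gap: -0.002
grip_force: 0.0
```

Run:
```python
from fit import *
q=[.5397,.0653,-.141,.0006]
for X in(175,190):
  for z in(55,130): p=w(q,np.array([X,0,z])/1e3);print(p,proj("top",p))
```

```text
[0.71296329 0.04070668 0.0556    ] [308.58899976 174.97301368]
[0.71296329 0.04070668 0.1306    ] [307.52858767 171.3914102 ]
[0.72781443 0.03859868 0.0556    ] [309.21274625 169.76591748]
[0.72781443 0.03859868 0.1306    ] [308.18848015 165.89197873]
```

Request:
arm_command([
  [0,1.8,-2.6,0,0.4],
  [0,0,0,-4,0],
  [0,0,0,-4.5,0],
  [0,0,0,-4.5,0],
  [0,0,0,-4.5,0],
  [0,0,0,-3.5,0],
  [0,0,0,-1.2,0],
  [0,0,0,0,0],
  [0,0,0,0,0],
])

```text
time: 3.0
tool_pos: [0.7144, 0.0458, 0.0611]
tool_rot: [180.0, 0.1, 172.3]
contact_force: [-0.6, -0.4, 1.2]
finger_gap: 0.001
grip_force: 0.0
```

Request:
arm_command([
  [0,-0.3,-0.45,0,0],
  [0,-0.3,0.04,0,0],
  [0,-0.2,0.03,0,0],
  [0,-0.2,0.03,0,0],
  [0,0,0,0,0],
])

```text
time: 3.5
tool_pos: [0.703, 0.0425, 0.0596]
tool_rot: [180.0, 0.0, 172.3]
contact_force: [0.0, -0.1, -0.2]
finger_gap: 0.002
grip_force: 0.0
```

Request:
arm_command([
  [0,-0.2,0.03,0,0],
  [0,-0.1,0.015,0,0],
  [0,0,0,0,0],
])

```text
time: 3.8
tool_pos: [0.7011, 0.0426, 0.0596]
tool_rot: [180.0, 0.1, 172.3]
contact_force: [4.3, -0.2, -0.8]
finger_gap: 0.002
grip_force: 2.2
```

Request:
arm_command([
  [0,-0.1,0.014,0,0],
  [0,-0.1,0.014,0,0],
  [0,0,0,0,0],
])

```text
time: 4.1
tool_pos: [0.6988, 0.0428, 0.0596]
tool_rot: [180.0, 0.1, 172.3]
contact_force: [6.0, -1.0, -1.0]
finger_gap: -0.0
grip_force: 2.5
```

Request:
arm_command([
  [0,-0.1,0.014,0,0],
  [0,-0.1,0.014,0,0],
  [0,0,0,0,0],
])

```text
time: 4.4
tool_pos: [0.6966, 0.0431, 0.0595]
tool_rot: [180.0, 0.0, 172.3]
contact_force: [5.8, -0.3, 0.2]
finger_gap: -0.001
grip_force: 2.5
```

Request:
arm_command([
  [0,-0.1,0.014,0,0],
  [0,-0.1,0.014,0,0],
  [0,0,0,0,0],
])

```text
time: 4.7
tool_pos: [0.6946, 0.0434, 0.0595]
tool_rot: [180.0, 0.0, 172.3]
contact_force: [4.7, -1.3, 0.5]
finger_gap: 0.003
grip_force: 2.5
```

Request:
arm_command([
  [0,1.5,-0.2,0,0],
  [0,0,0,4,0],
  [0,0,0,5,0],
  [0,0,0,5,0],
  [0,0,0,5,-0.4],
  [0,-4.4,0.6,0,0],
  [0,-4.4,0.6,0,0],
  [0,-4.4,0.6,0,0],
  [0,-4.4,0.6,0,0],
  [0,-4.4,0.5,0,0],
])

```text
time: 5.7
tool_pos: [0.4859, 0.0707, 0.2486]
tool_rot: [-180.0, -0.2, 171.9]
contact_force: [0.1, 0.3, 0.5]
finger_gap: 0.006
grip_force: 0.0
```

Request:
arm_command([
  [0,0,0,0,0],
  [0,0,0,-4,0],
  [0,0,0,-4,0],
  [0,0,0,-3,0],
  [0,0,0,0,0],
  [0,0,0,0,0],
])

```text
time: 6.3
tool_pos: [0.4889, 0.0703, 0.1395]
tool_rot: [-180.0, -0.1, 171.9]
contact_force: [0.3, 0.5, 0.4]
finger_gap: 0.002
grip_force: 0.0
```

Request:
arm_command([
  [0,1,-0.14,-0.8,0],
  [0,1,-0.14,0,0],
  [0,1,-0.14,0,0],
  [0,0.5,-0.07,0,0],
  [0,0.5,-0.07,0,0],
  [0,0,0,0,0],
])

```text
time: 6.9
tool_pos: [0.5299, 0.0647, 0.1314]
tool_rot: [180.0, 0.0, 171.9]
contact_force: [0.4, -1.0, -0.3]
finger_gap: 0.003
grip_force: 0.0
```

Request:
arm_command([
  [0,0.3,-0.04,0,0],
  [0,0.3,-0.04,0,0],
  [0,0.2,-0.03,0,0],
  [0,0,0,0,0],
])

```text
time: 7.3
tool_pos: [0.5371, 0.0637, 0.131]
tool_rot: [-180.0, -0.0, 171.9]
contact_force: [-2.8, 0.3, -1.0]
finger_gap: -0.001
grip_force: 1.0
```

Request:
arm_command([
  [0,0.2,-0.03,0,0],
  [0,0.2,-0.03,0,0],
  [0,0,0,0,0],
])

```text
time: 7.6
tool_pos: [0.5416, 0.0632, 0.1313]
tool_rot: [180.0, 0.0, 171.9]
contact_force: [-2.0, 0.9, -0.2]
finger_gap: -0.005
grip_force: 1.0
```

Request:
arm_command([
  [0,0.1,-0.015,0,0],
  [0,0.1,-0.015,0,0],
  [0,0,0,0,0],
])

```text
time: 7.9
tool_pos: [0.5435, 0.0629, 0.1314]
tool_rot: [180.0, 0.0, 171.9]
contact_force: [-1.6, 0.5, -0.7]
finger_gap: 0.003
grip_force: 1.1
```

Request:
arm_command([
  [0,0.1,-0.015,0,0],
  [0,0,0,0,0],
])

```text
time: 8.1
tool_pos: [0.5444, 0.0627, 0.1314]
tool_rot: [180.0, 0.0, 171.9]
contact_force: [-3.3, 1.1, -0.9]
finger_gap: 0.001
grip_force: 1.1
```

Request:
arm_command([
  [0,0.1,-0.015,0,0],
  [0,0.1,-0.015,0,0],
  [0,0,0,0,0],
])

```text
time: 8.4
tool_pos: [0.5465, 0.0624, 0.1314]
tool_rot: [180.0, 0.0, 171.9]
contact_force: [-2.7, -0.2, -0.4]
finger_gap: 0.0
grip_force: 1.0
```

Request:
arm_command([
  [0,0.1,-0.015,0,0],
  [0,0,0,0,0],
])

```text
time: 8.6
tool_pos: [0.5467, 0.0624, 0.1312]
tool_rot: [-180.0, -0.1, 171.9]
contact_force: [-6.1, 1.8, 1.5]
finger_gap: 0.002
grip_force: 2.7
```

Request:
arm_command([
  [0,0.1,-0.015,0,0],
  [0,0,0,0,0],
])

```text
time: 8.8
tool_pos: [0.5469, 0.0624, 0.1311]
tool_rot: [-180.0, -0.2, 171.9]
contact_force: [-8.2, 0.7, 4.0]
finger_gap: 0.005
grip_force: 4.6
```

Request:
arm_command([
  [0,-0.4,0.06,0,0],
  [0,0,0,1.8,0],
  [0,0.6,-0.08,0,0],
  [0,0.8,-0.11,0,0],
  [0,0.8,-0.11,0,0],
  [0,0.8,-0.11,0,0],
  [0,0,0,0,0],
])

```text
time: 9.5
tool_pos: [0.5755, 0.0582, 0.1488]
tool_rot: [-180.0, 0.0, 171.8]
contact_force: [-0.3, -0.1, -0.7]
finger_gap: 0.0
grip_force: 0.0
```

Request:
arm_command([
  [0,0.6,-0.08,0,0],
  [0,0.6,-0.08,0,0],
  [0,0.5,-0.07,0,0],
  [0,0,0,0,0],
])

```text
time: 9.9
tool_pos: [0.5921, 0.0561, 0.1493]
tool_rot: [-180.0, 0.0, 171.9]
contact_force: [-0.2, -0.7, 0.8]
finger_gap: -0.002
grip_force: 0.0
```

Request:
arm_command([
  [0,-0.8,0.11,0,0],
  [0,-1,0.14,3,0],
  [0,-4,0.56,4,0],
  [0,-5,0.7,4,0],
  [0,-5,0.7,0,0],
  [0,0,0,0,0],
])

```text
time: 10.5
tool_pos: [0.4429, 0.0766, 0.2453]
tool_rot: [180.0, -0.2, 172.0]
contact_force: [1.1, 1.2, -0.1]
finger_gap: 0.004
grip_force: 0.0
```

```bash
cat > snap.py <<'E'
import sys,cv2,numpy as np
from workcell import optics
i=sys.argv[1]
a=optics.read_camera("top")[170:280,265:345,::-1];b=optics.read_camera("side")[135:225,235:350,::-1]
a=cv2.resize(a,None,fx=4,fy=4,interpolation=cv2.INTER_CUBIC);b=cv2.resize(b,None,fx=4,fy=440/90,interpolation=cv2.INTER_CUBIC)
cv2.imwrite(f"pics/s{i}.png",np.hstack([a,b]))
E
python3 snap.py 1
```

```text
(no output)
```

View pics/s1.png

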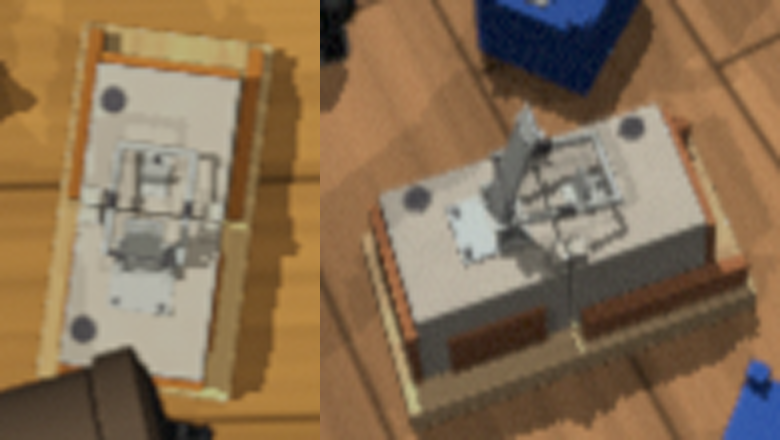

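The loop has swung over, with the bar beyond the keeper (bar at top crop (157,149), side crop (612,167)). I'll triangulate its height.

Run:
```python
from fit import *
q=[.5397,.0653,-.141,.0006]
for a,b in[((157,149),(612,167))]:
    ft=np.array(a)/4-.4+[265,170]; fs=np.array([(b[0]-320)/4,b[1]/4.889])-.4+[235,135]
    t=least_squares(lambda X:np.r_[proj("top",X)-ft,proj("side",X)-fs],[.6,.05,.09],x_scale=.01)
    d=t.x-[q[0],q[1],q[3]];c,s=np.cos(q[2]),np.sin(q[2]);print(t.x,c*d[0]+s*d[1],-s*d[0]+c*d[1],d[2],t.fun)
for x,z in((80,78),(78,90),(77,77),(72,88),(67,87)):
    X=w(q,np.array([x,0,z])/1e3);print(x,z,(proj("top",X)+.4-[265,170])*4,(proj("side",X)+.4-[235,135])*[4,4.889]+[320,0])
```

```text
[0.62090686 0.05459378 0.08611249] 0.08190554073631351 0.0008122937775222917 0.08551248589073077 [ 0.04976162 -0.11416356 -0.12654954  0.00968579]
80 78 [158.54655365 152.08428357] [609.48055431 177.48455229]
78 90 [157.38581268 153.88125893] [606.59979438 164.68569191]
77 77 [158.10158973 156.44814374] [605.51967361 180.00092775]
72 88 [156.48982302 162.67971964] [598.60888119 169.76588472]
67 87 [155.69814618 169.9448442 ] [591.93301262 173.23311758]
```

The bar sits at local x≈81 mm, 14 mm past the keeper and down, so the loop is over the hook. Next I go to the +x side of the lever.

Request:
arm_command([
  [0,4.8,-0.6,0,0],
  [0,4.8,-0.6,0,0],
  [0,4.8,-0.6,0,0],
  [0,0,0,-2,0],
  [0,0,0,-4,0],
  [0,0,0,-3,0],
  [0,0,0,-2.6,0],
  [0,0,0,0,0],
])

```text
time: 11.4
tool_pos: [0.592, 0.0574, 0.1255]
tool_rot: [-179.8, -0.4, 171.9]
contact_force: [-0.1, 0.3, 0.3]
finger_gap: 0.0
grip_force: 0.0
```

Request:
arm_command([
  [0,-0.8,0.11,0.1,0],
  [0,-0.8,0.11,0,0],
  [0,-0.6,0.09,0,0],
  [0,-0.5,0.07,0.2,0],
  [0,-0.5,0.07,0.2,0],
  [0,0,0,0,0],
])

```text
time: 12.0
tool_pos: [0.5613, 0.063, 0.1353]
tool_rot: [180.0, 0.0, 171.9]
contact_force: [1.7, -0.5, 0.8]
finger_gap: -0.005
grip_force: 0.3
```

Request:
arm_command([
  [0,-0.4,0.06,0.1,0],
  [0,-0.4,0.06,0,0],
  [0,0,0,0,0],
])

```text
time: 12.3
tool_pos: [0.5533, 0.064, 0.1356]
tool_rot: [180.0, -0.0, 171.9]
contact_force: [1.8, -0.5, 0.8]
finger_gap: -0.0
grip_force: 0.8
```

Request:
arm_command([
  [0,-0.5,0.07,-0.05,0],
  [0,-0.5,0.07,-0.1,0],
  [0,-0.5,0.07,-0.15,0],
  [0,-0.5,0.07,-0.2,0],
  [0,-0.45,0.06,-0.25,0],
  [0,0,0,0,0],
])

```text
time: 12.9
tool_pos: [0.5279, 0.0674, 0.1276]
tool_rot: [-180.0, -0.1, 171.9]
contact_force: [-0.5, -0.1, 0.1]
finger_gap: 0.002
grip_force: 0.4
```

Request:
arm_command([
  [0,-0.35,0.05,-0.22,0],
  [0,-0.35,0.05,-0.24,0],
  [0,0,0,0,0],
])

```text
time: 13.2
tool_pos: [0.5216, 0.0683, 0.1231]
tool_rot: [-180.0, -0.0, 171.9]
contact_force: [0.1, 1.0, 0.7]
finger_gap: 0.001
grip_force: 0.7
```

```bash
python3 snap.py 2
```

```text
(no output)
```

View pics/s2.png

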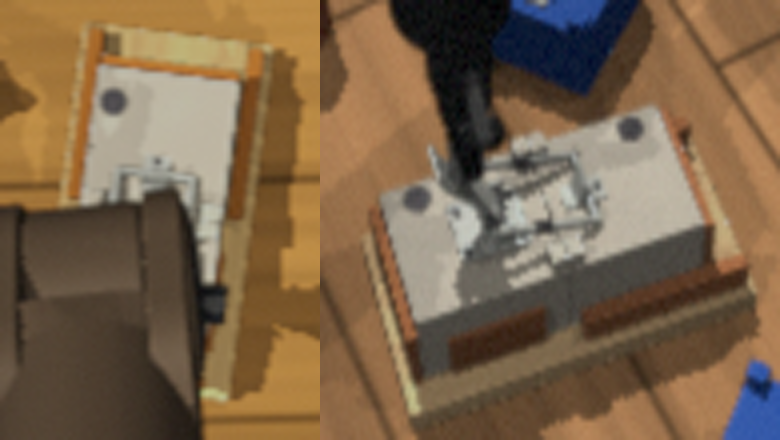

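The bar (top crop (157,168), side crop (588,184)) matches the seated spot under the hook, and the gap looks closed. I continue pushing the lever down.

Request:
arm_command([
  [0,-0.32,0.045,-0.28,0],
  [0,-0.32,0.045,-0.29,0],
  [0,0,0,0,0],
])

```text
time: 13.6
tool_pos: [0.516, 0.0691, 0.1177]
tool_rot: [180.0, 0.0, 171.9]
contact_force: [2.7, 0.5, 1.2]
finger_gap: 0.001
grip_force: 1.1
```

Request:
arm_command([
  [0,-0.25,0.035,-0.33,0],
  [0,-0.25,0.035,-0.35,0],
  [0,0,0,0,0],
])

```text
time: 13.9
tool_pos: [0.5107, 0.0699, 0.1108]
tool_rot: [180.0, -0.0, 171.9]
contact_force: [2.3, 1.6, 1.0]
finger_gap: 0.002
grip_force: 0.9
```

Request:
arm_command([
  [0,-0.2,0.03,-0.36,0],
  [0,-0.2,0.03,-0.36,0],
  [0,0,0,0,0],
])

```text
time: 14.2
tool_pos: [0.5068, 0.0704, 0.1035]
tool_rot: [-180.0, -0.0, 171.9]
contact_force: [1.6, 0.7, 1.4]
finger_gap: -0.001
grip_force: 0.6
```

Request:
arm_command([
  [0,-0.2,0.03,-0.35,0],
  [0,-0.2,0.03,-0.35,0],
  [0,0,0,0,0],
])

```text
time: 14.5
tool_pos: [0.5023, 0.0709, 0.0962]
tool_rot: [-180.0, -0.1, 171.9]
contact_force: [1.8, 0.5, 2.2]
finger_gap: 0.002
grip_force: 0.8
```

Request:
arm_command([
  [0,-0.2,0.03,-0.25,0],
  [0,-0.1,0,-0.15,0],
  [0,0,0,0,0],
])

```text
time: 14.8
tool_pos: [0.499, 0.0713, 0.0923]
tool_rot: [-180.0, -0.1, 171.9]
contact_force: [0.2, -0.3, 0.9]
finger_gap: 0.005
grip_force: 0.3
```

Request:
arm_command([
  [0,-0.1,0,-0.15,0],
  [0,0,0,-0.1,0],
  [0,0,0,0,0],
])

```text
time: 15.1
tool_pos: [0.4985, 0.0713, 0.09]
tool_rot: [-180.0, -0.0, 171.9]
contact_force: [-0.0, 0.2, 0.4]
finger_gap: -0.002
grip_force: 0.2
```

Request:
arm_command([
  [0,-0.1,0,-0.1,0],
  [0,-0.1,0,-0.05,0],
  [0,0,0,0,0],
])

```text
time: 15.4
tool_pos: [0.4965, 0.0713, 0.0886]
tool_rot: [-180.0, -0.0, 171.9]
contact_force: [0.4, -0.3, 0.8]
finger_gap: 0.001
grip_force: 0.4
```

Request:
arm_command([
  [0,0,0,-0.1,0],
  [0,0,0,0,0],
])

```text
time: 15.6
tool_pos: [0.4965, 0.0713, 0.088]
tool_rot: [180.0, -0.0, 171.9]
contact_force: [-1.1, 0.3, 7.0]
finger_gap: 0.003
grip_force: 3.5
```

Request:
arm_command([
  [0,0,0,-0.1,0],
  [0,0,0,0,0],
])

```text
time: 15.8
tool_pos: [0.4966, 0.0713, 0.0877]
tool_rot: [180.0, -0.0, 171.9]
contact_force: [-5.3, -0.7, 19.8]
finger_gap: -0.002
grip_force: 9.4
```

Request:
arm_command([
  [0,0,0,0,0],
  [0,0,0,0,0],
])

```text
time: 16.0
tool_pos: [0.4966, 0.0713, 0.0877]
tool_rot: [180.0, -0.0, 171.9]
contact_force: [-4.7, -1.4, 19.1]
finger_gap: 0.0
grip_force: 9.4
```

Request:
arm_command([
  [0,0,0,0,0],
  [0,0,0,0,0],
  [0,0,0,0,0],
  [0,0,0,0,0],
  [0,0,0,0,0],
])

```text
time: 16.5
tool_pos: [0.4965, 0.0713, 0.0877]
tool_rot: [180.0, -0.0, 171.9]
contact_force: [-4.5, -0.3, 19.3]
finger_gap: -0.004
grip_force: 9.4
```

Held about 0.9 s at roughly 20 N. Now I lift straight off, back away and look.

Request:
arm_command([
  [0,0,0,0.3,0],
  [0,0,0,1,0],
  [0,0,0,4,0],
  [0,0,0,4.5,0],
  [0,-3,3,4,0],
  [0,-4,3,0,0],
  [0,-4,3,0,0],
  [0,0,3,0,0],
  [0,0,0,0,0],
  [0,0,0,0,0],
])

```text
time: 17.5
tool_pos: [0.391, 0.1872, 0.2193]
tool_rot: [-180.0, 0.0, 172.0]
contact_force: [0.3, -0.6, 0.3]
finger_gap: -0.002
grip_force: 0.0
```

```bash
python3 snap.py 3
```

```text
(no output)
```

View pics/s3.png

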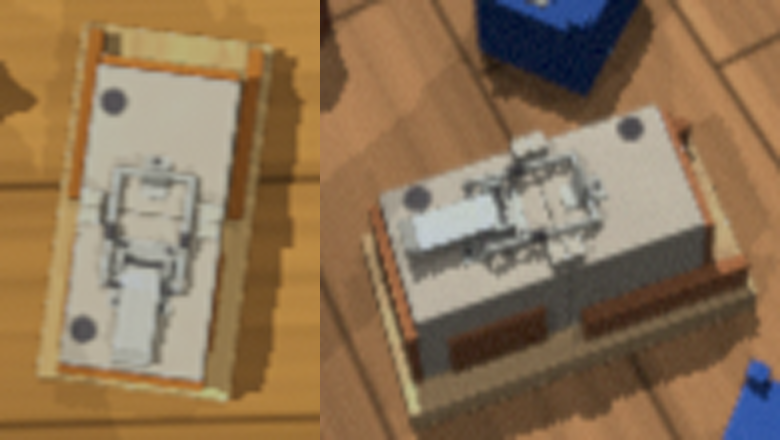

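The lever is flat and the bar is at the keeper (top crop (155,168)). The closing forces were lower than expected, so I check the bar's seat and the gap in a finer crop with predicted marks.

Run:
```python
from fit import *
import cv2
q=[.5397,.0653,-.141,.0006]
A=np.mean([optics.read_camera("top").astype(float) for _ in range(6)],0).astype(np.uint8)[:,:,::-1]
B=np.mean([optics.read_camera("side").astype(float) for _ in range(6)],0).astype(np.uint8)[:,:,::-1]
def crop(n,I,c,wd,f):
    x,y=c; a=cv2.resize(np.ascontiguousarray(I[y:y+wd,x:x+wd]),None,fx=f,fy=f,interpolation=cv2.INTER_CUBIC)
    for X,col in(((63,-29,78),(0,0,255)),((63,29,78),(0,0,255)),((65,-9,87),(0,255,0)),((65,9,87),(0,255,0)),((35,-50,73),(255,0,0)),((135,-50,73),(255,0,0)),((135,50,73),(255,0,0))):
        u=(proj(n,w(q,np.array(X)/1e3))-[x,y]+.5)*f; cv2.circle(a,tuple(int(v) for v in u),3,col,-1)
    return a
cv2.imwrite("pics/s4.png",np.hstack([crop("top",A,(280,180),48,8),crop("side",B,(272,148),48,8)]))
```

```text
(no output)
```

View pics/s4.png

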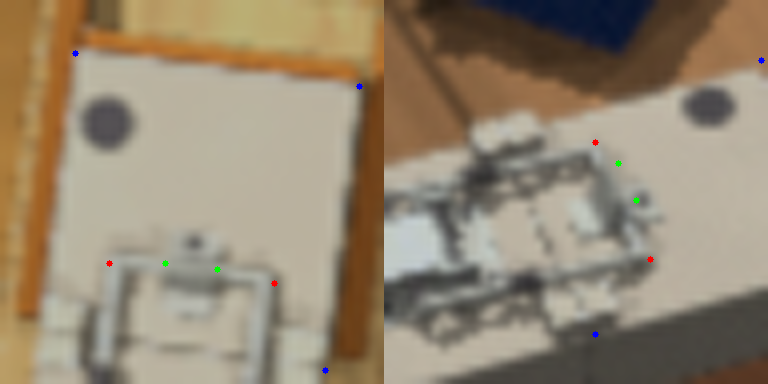

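The bar ends lie on the predicted stretched-loop seat, at about (110,263) and (274,283) in the top crop. The keeper covers the bar's middle, and the loose half's corners match the shut position. I hand in.

```bash
python3 -c "
from workcell import order
print(order.sign_off())"
```

```text
the job is handed in; nothing more can be done
None
```

The mould is closed and the job handed in: the loop is seated under the keeper hook, and the lever was held flat for about 0.9 s at roughly 20 N. The last pictures show the bar at its stretched position and the halves shut. I first pushed the loose half about 7 mm towards shut so the bar would clear the hook. The mug, bowl, paddle and look-alikes were not touched.

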